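# Build up the drive shaft: spacer, washer, slotted bushing

## Robot

A 6-joint arm with a two-finger parallel gripper is mounted at the origin on a cart in front of the work surface, level with it; the furniture and walls round the work are solid. World frame = base frame: x ahead of the robot, y to its left, z up, the work surface at z = 0. Lengths are in mm, angles in degrees, forces in N, time in s.
With the tool pointing down it reaches from about 350 to 850 mm from the base axis. Payload 8.1 kg.
Tool frame: the origin (TCP) lies between the finger pads; the fingertips stand 22 mm ahead of it and the grasp point (between the pads) lies 3 mm ahead of it; z points along the fingers, y is the line along which they close (so a half turn about z gives the same grasp; the last joint's range is limited). The gripper opens to 85 mm and grips with 20 to 120 N. Pads are 22 mm wide; open, the fingers measure 114 mm over their backs; the gripper's body (76 mm by 85 mm) begins 54 mm behind the grasp point. The pads swing forward as they close: fully open they stand 13 mm farther back than shut.
Start: joints at [69.018, 7.471, 85.268, -0, 87.261, -4.893], TCP at [166.253, 576.512, 253.292] pointing down, gripper open.
Joint ranges: [-169.43, 169.43], [-51.17, 129.36], [1.28, 143.12], [-76.62, 256.62], [0, 156.53], [-152.29, 152.29]. Speed limits (degrees/s): [136.94, 136.94, 159.86, 180, 180, 180].

## Interface

Orientations are given as [roll, pitch, yaw] about the fixed x, y, z axes, in that order (R = Rz(yaw) Ry(pitch) Rx(roll)).
In Python, from bench import r, vision gives the robot as it stands.
- The arm moves only by the tool step_arm, never from a script. Its argument "targets" is a list that holds one entry, the list of rows, each a list of 6 numbers: the shift along the world's x, y, z in mm, then the turn, a rotation vector about the world's x, y, z in rad. In form: [[[x, y, z, rx, ry, rz], ...]]. A call has 1 to 12 rows; each row is the pose to reach, as a shift and turn from the pose commanded when the call began; what a row does not reach only later rows make up. A row lasts 1/12 s, in which the tool goes at most 41.7 mm and 7.16 degrees, less where a joint would pass 70% of its speed; a pose out of reach is approached as far as the arm can. A call with a gripper value outside its range is refused whole. "fingers" is the gripper's target within -1 to 1 (shut at 1, half-way at 0, fully open at -1), set as the call begins (left out, the last holds). The fingers move at their own pace and stop on an object; "newtons" is the grip in N (left out, the last holds). Time passes only in rows, so rows that repeat a pose let the fingers close. It gives the time, the measured TCP pose, the force, the opening and the grip force at its end, in the units of the state.
- r.sense(): the state, without advancing time (a new reading comes with each control period).
- vision.snapshot(name): name is "scene" or "top" or "wrist"; returns a dict with "img" (480x640x3 uint8, blue, green, red), "mtx" (3x3 intrinsics, pixels), "D" ([k1, k2, p1, p2, k3] as OpenCV has them; the pictures are not rectified), "eye" and "attitude" of the camera in the world. Camera axes: x right, y up, looking along -z (the intrinsics and any distortion apply to the point x, -y, -z); pixel columns grow to the right and rows downward; lengths in mm; the calibration is good to about 2 mm. A picture is of the moment at which its call begins. There is no depth.
- r.hand_in(): hands the job in; it is judged then, once.
The state is a dict: "time": time; "joint_pos": joint angles; "qd": joint speeds; "joint_efforts": joint torques, N m; "tool_pos": TCP position; "tcp_rot": TCP orientation; "ft_force": force on the tool from outside, world axes, zero at the start; "wrist_torque": the same for the moment, N m; "finger_gap": finger opening in mm; "grip_force": force on a finger pad.
Only numpy, scipy, OpenCV 4.12 (cv2) and the standard library are available. Lean on these libraries where they do the work, as an engineer would, in place of code of your own. Each camera call takes 0.05 s, during which the arm holds its last target. There are 200 camera calls.

## Task

Thread the loose parts onto the upright shaft of the small drive unit in this order, lowering each slowly onto its seat: the tall plain spacer, then the flat washer, then the slotted bushing, slots downward as it stands. The bushing must drop over the shaft's cross tang and sit fully down on the washer: feel for the tang by turning it gently on the shaft, and press every part only lightly, never with 50 N or more. Let go of everything and leave the other things on the worktop where they are.

Things in the scene. Friction and masses are not known exactly. Their poses are not given: they have to be found in the camera images.
- drive_unit: small grey drive unit, fixed to the worktop: housing 100 x 84 mm, 40 mm high, with a round steel seat boss (diameter 40 mm) on it, whose top is 50 mm above the worktop; an upright steel shaft rises from the boss. Origin: underside centre, on the shaft's axis; z up; x and y along the 100 and 84 mm sides, the knob on the -x side.
- seat (a point): centre of the boss's top, on the shaft's axis, 50 mm above the worktop; axes as the drive unit's. The shaft's lower part, the journal, has diameter 26 mm and rises from here to 87 mm above the worktop (its top 3 mm bevelled)
- shaft_shoulder (a point): on the shaft's axis, 87 mm above the worktop, where the journal ends; axes as the drive unit's, not the tang's. On it lies the cross tang: 25 mm long, 3.5 mm wide, top at 93 mm. The shaft stopped at any angle, so the tang's angle is unknown; it is not measured. A stiff gear holds the shaft still; it yields only to about 0.4 N m.
- shaft_top (a point): top end of the shaft, 112 mm above the worktop; from shoulder to top the shaft is a pilot of diameter 14 mm, tapered over the last 6 mm to 6 mm; axes as the drive unit's
- spacer: loose plain steel sleeve, outer diameter 46 mm, bore 29 mm, 28 mm high, upright. Origin: centre of its underside; z up along the bore. Seated on the boss its underside is 50 mm above the worktop.
- washer: loose flat thick steel washer, outer diameter 54 mm, bore 29 mm, 10 mm thick, lying flat. Origin: centre of its underside; z up. Seated on the spacer its underside is 78 mm above the worktop.
- bushing: loose steel bushing, diameter 44 mm, bore 16 mm, 34 mm high, slotted end down. Two slots 5.5 mm wide, 9 mm deep cross at right angles on its underside, along its x and y axes: it fits the tang every quarter turn, within about 4 degrees. Origin: underside centre; z up. Not aligned, it stops with its underside on the tang, 93 mm above the worktop; seated on the washer it is at 88 mm.
- tape_1: bystander: roll of tape lying flat, 96 mm across, 25 mm high, origin at the underside's centre
- amber_vial: bystander: brown vial with a black cap, diameter 33 mm, 60 mm high, origin at the underside's centre
- beaker_100: bystander: clear beaker, 62 mm across, 70 mm high, origin at the underside's centre
- bottle_cap_blue: bystander: ribbed blue screw cap lying on the worktop, diameter 54 mm, 27 mm high, origin at the underside's centre. To its right, nearer the robot, stands a fixed clear bottle 262 mm tall: pass over it or round it

How it is judged (in metres and radians):
On the way, in this order (a step that is already met when the one before it is completed fails the run):
1. the spacer is on the shaft and sits on the boss (z of spacer in the frame of drive_unit between 0.048 and 0.052 m and horizontal distance between spacer and drive_unit below 0.004 m and angle between spacer's own z axis and vertical below 0.08 rad), for 0.2 s.
2. the washer is on the shaft and sits on the spacer (all of step 1 and z of washer in the frame of drive_unit between 0.076 and 0.08 m and horizontal distance between washer and drive_unit below 0.004 m and angle between washer's own z axis and vertical below 0.08 rad), for 0.2 s.
3. the bushing is over the tang and sits on the washer (all of step 2 and z of bushing in the frame of drive_unit between 0.086 and 0.09 m and horizontal distance between bushing and drive_unit below 0.004 m and angle between bushing's own z axis and vertical below 0.08 rad), for 0.2 s.
At the end, for the whole second after the job is handed in: Spacer, washer and bushing are stacked on the shaft in this order, fully seated (undersides 50, 78 and 88 mm above the worktop, each within 2 mm; axes within 4 mm of the shaft's; tilted less than 0.08 rad), at rest and released (all of step 3 and linear speed of each of spacer, washer, bushing below 0.02 m/s); the robot touches nothing.
It fails at once if a part is pressed on the drive unit or on another part with more than 50 N (contact force between any of spacer, washer, bushing and drive_unit above 50 N or contact force between washer and spacer above 50 N or contact force between bushing and washer above 50 N).
It fails at once if a bystander (tape, vial, beaker, cap) is moved more than 20 mm (distance of any of tape_1, amber_vial, beaker_100, bottle_cap_blue from where it was at the start of the episode above 0.02 m).
It also fails if it takes over 72 s, if anything falls off the work surface, if the arm or the gripper's body presses on something with over 40 N, if the wrist force passes 120 N, or if a joint passes its speed limit or range.

## Working session

There is one attempt and no reset: what is moved stays moved. The work goes in short steps, Python scripts to look and compute and a tool call to move; the robot and the scene stay as the last step left them, time stands still between calls to the robot, and variables do not carry over. Pictures are saved under pics/ and viewed, at most 10 in all, crops included, and the job is handed in when it is done.

Besides the shell and the picture viewer there is one more tool, called after "Request:" by a JSON object that holds its "method" and its "body", one argument or row to a line. step_arm: Moves the arm, as the interface text tells. Its arguments: {"type":"object","properties":{"targets":{"type":"array"},"fingers":{"type":"number"},"newtons":{"type":"number"}},"required":["targets"]}

```bash
mkdir -p pics
cat > h.py <<'E'
import numpy as np, cv2
from bench import r, vision
def snap(n,f):
    s=vision.snapshot(n); cv2.imwrite('pics/'+f,s['img']); np.save('pics/'+f+'.npy',{k:s[k] for k in('mtx','D','eye','attitude')},allow_pickle=True); return s
def R_of(a):
    a=np.array(a,float)
    if a.shape==(3,3): return a
    from scipy.spatial.transform import Rotation as Ro
    return Ro.from_euler('xyz',a,degrees=True).as_matrix()
def px2w(f,uv,z):
    s=np.load('pics/'+f+'.npy',allow_pickle=True).item()
    p=cv2.undistortPoints(np.array(uv,float).reshape(-1,1,2),np.array(s['mtx'],float),np.array(s['D'],float)).reshape(-1,2)
    d=np.c_[p[:,0],-p[:,1],-np.ones(len(p))]@R_of(s['attitude']).T
    e=np.array(s['eye'],float); return e+d*((np.broadcast_to(z,len(p))-e[2])/d[:,2])[:,None]
def w2px(f,P):
    s=np.load('pics/'+f+'.npy',allow_pickle=True).item()
    c=(np.array(P,float).reshape(-1,3)-np.array(s['eye']))@R_of(s['attitude'])
    return cv2.projectPoints(c*[1,-1,-1],np.zeros(3),np.zeros(3),np.array(s['mtx'],float),np.array(s['D'],float))[0].reshape(-1,2)
E
python3 - <<'E'
from h import *
for n in('top','scene','wrist'):
    s=snap(n,n+'0.png'); print(n,s['eye'],s['attitude'])
print(r.sense())
E
```

```text
top [ 456.84991146   89.75898881 1028.7197948 ] [  1.80887853  -0.24634391 -90.98957677]
scene [-167.30882512 -540.48326138  710.93629194] [ 55.63058711  -1.03920093 -46.58413993]
wrist [ 96.83836192 596.06029917 372.54371207] [-1.65021984e+01  6.51824370e-02  7.39051792e+01]
{'time': 0.15, 'joint_pos': array([ 6.90182366e+01,  7.50812986e+00,  8.53163320e+01,  3.08197726e-04,
        8.72605632e+01, -4.89285291e+00]), 'qd': array([ 0.0164057 , -0.16317671, -0.21760236,  0.07131426,  0.03975638,
        0.00773602]), 'joint_efforts': array([-1.00372548e-03, -5.70058966e+01, -5.01159775e+01, -3.92536558e-04,
        9.54011281e-03, -1.17630298e-04]), 'tool_pos': array([166.10917549, 576.13484754, 252.44122142]), 'tcp_rot': array([-1.79915311e+02, -7.55871010e-03,  1.63911069e+02]), 'ft_force': array([ 0.11357437,  0.7124072 , -0.234775  ]), 'wrist_torque': array([0.07584224, 0.01969256, 0.01373849]), 'grip_force': 0.0, 'finger_gap': 85.63370615530592}
```

View pics/top0.png

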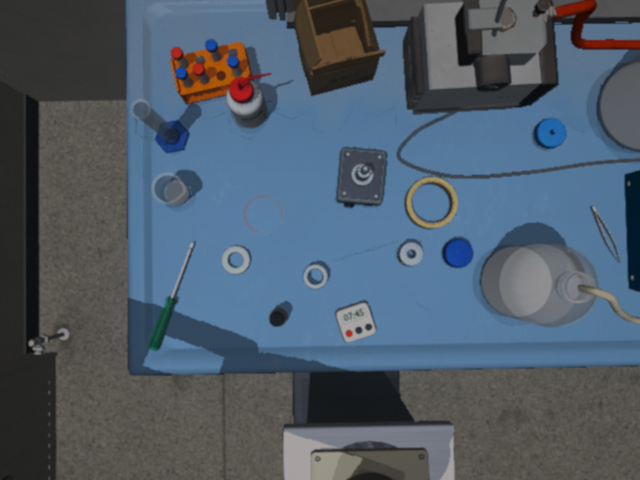

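View pics/scene0.png

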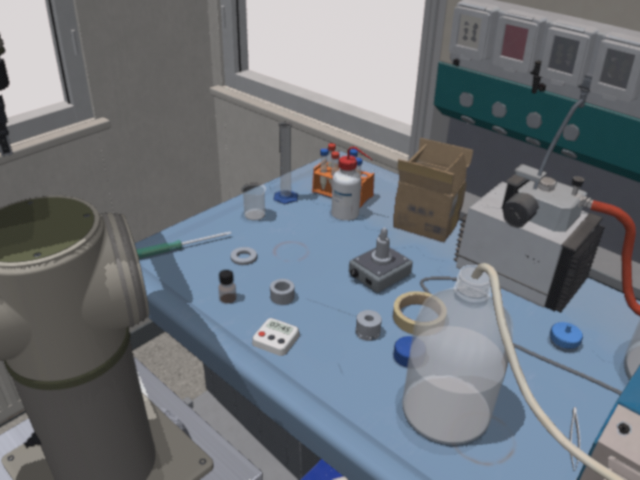

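Top view: washer (236,260), spacer (315,275), bushing (411,253), drive unit (361,176), with the cap (458,253) close to the bushing and the vial at (278,317). The scene view shows the same layout. I'll enlarge the top view.

Run:
```python
from h import *
im=cv2.imread('pics/top0.png')[140:300,210:480]
cv2.imwrite('pics/c1.png',cv2.resize(im,None,fx=2.96,fy=2.96,interpolation=cv2.INTER_CUBIC))
for n,uv,z in [('washer',(236,260),10),('spacer',(315.5,275.5),28),('bush',(411,253.5),34),('shafttop',(363,172),112),('cap',(458,253),27),('vial',(278,316),60),('tape',(432,203),25)]:
    print(n,px2w('top0.png',[uv],z).round(1))
```

```text
washer [[462.  240.4  10. ]]
spacer [[431.   92.5  28. ]]
bush [[468.3 -82.5  34. ]]
shafttop [[606.5   9.  112. ]]
cap [[ 467.8 -170.3   27. ]]
vial [[361.4 160.   60. ]]
tape [[ 561. -125.   25.]]
```

View pics/c1.png

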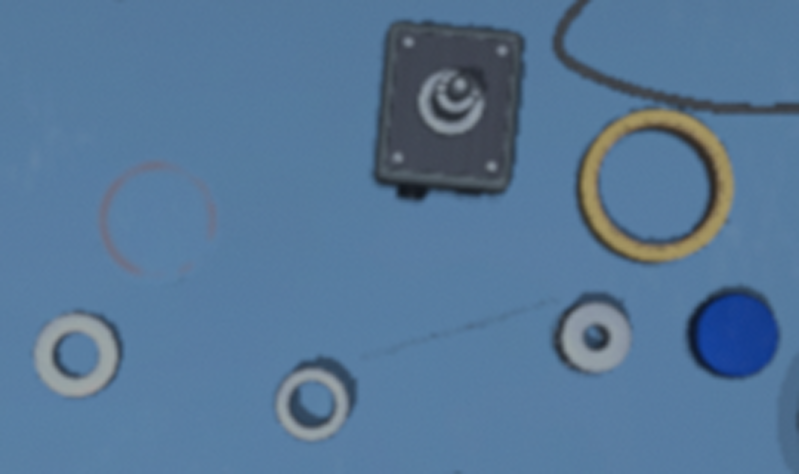

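Run:
```python
from h import *
for n,uv,z in [('washer',(235.7,259.6),10),('spacer',(315.4,276.1),28),('bush',(411,254.2),34),('boss',(362.4,174.1),50),('shafttop',(365.1,169.1),112),('screws',(361.9,175.05),40)]:
    print(n,px2w('top0.png',[uv],z).round(1))
print(px2w('wrist0.png',[(320,240),(0,240),(639,240),(320,0),(320,479)],0).round())
```

```text
washer [[462.8 241.   10. ]]
spacer [[429.9  92.7  28. ]]
bush [[467.  -82.5  34. ]]
boss [[612.8   4.7  50. ]]
shafttop [[611.3   5.4 112. ]]
screws [[612.7   4.8  40. ]]
[[200. 559.   0.]
 [108. 241.   0.]
 [291. 875.   0.]
 [ -8. 620.   0.]
 [503. 470.   0.]]
```

Request:
{"method": "step_arm", "body": {
  "targets": [
    [[5, -9, 0, 0, 0, 0.01], [14, -26, 0, 0, 0, 0.03], [28, -52, -2, 0, 0, 0.05], [45, -84, -4, 0, 0, 0.07], [63, -117, -6, 0, 0, 0.1], [81, -150, -8, 0, 0, 0.12], [99, -184, -10, 0, 0, 0.14], [117, -217, -12, 0, 0, 0.16], [135, -250, -14, 0, 0, 0.18], [152, -282, -16, 0, 0, 0.2], [167, -310, -18, 0, 0, 0.22], [180, -333, -20, 0, 0, 0.24]]
  ]
}}

```text
time: 1.15
tool_pos: [346.8, 240.9, 233.1]
tcp_rot: [-180.0, 0.0, 177.7]
ft_force: [-0.2, -0.1, 0.3]
finger_gap: 85.6
grip_force: 0.0
```

Request:
{"method": "step_arm", "body": {
  "targets": [
    [[12, -22, 0, 0, 0, 0.02], [23, -42, 0, 0, 0, 0.03], [32, -58, 0, 0, 0, 0.04], [37, -67, 0, 0, 0, 0.04], [37, -67, 0, 0, 0, 0.04], [37, -67, 0, 0, 0, 0.04]]
  ]
}}

```text
time: 1.65
tool_pos: [383.1, 176.3, 233.2]
tcp_rot: [180.0, -0.0, 179.9]
ft_force: [0.4, 1.5, 0.1]
finger_gap: 85.5
grip_force: 0.0
```

Run:
```python
from h import *
s=snap('wrist','w1.png'); q=r.sense(); print(s['eye'],s['attitude'],q['tool_pos'],q['tcp_rot'],q['ft_force'],q['joint_pos'].round(1))
print(w2px('w1.png',[[462,240,10],[431,92,28],[468,-82,34]]).round())
```

```text
[310.98337356 176.19453448 353.39791816] [-1.65019714e+01 -4.60353421e-02  8.98553461e+01] [382.90078064 176.78519313 233.18754717] [ 1.79980858e+02 -2.03343862e-02  1.79922722e+02] [-0.05521763 -0.09016061  0.16516435] [ 17.8 -20.8 113.5   0.   87.4 -72.1]
[[392. 289.]
 [235. 266.]
 [ 50. 306.]]
```

View pics/w1.png

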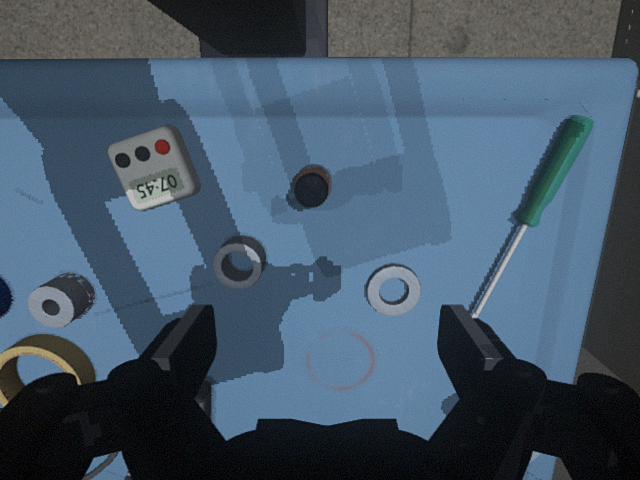

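Wrist view: washer (393,290), spacer about (239,264), bushing top about (57,306). These are close to the predictions of (392,289), (235,266) and (50,306). I'll enlarge it.

Run:
```python
from h import *
im=cv2.imread('pics/w1.png')
f=lambda a:cv2.resize(a,None,fx=5,fy=5,interpolation=cv2.INTER_CUBIC)
a=f(im[225:305,200:280]); b=f(im[250:330,353:433])
cv2.imwrite('pics/c2.png',np.hstack([a,b]))
```

```text
(no output)
```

View pics/c2.png

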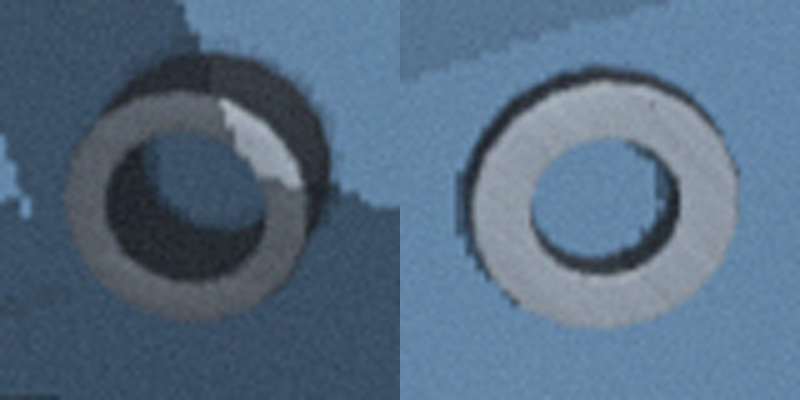

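The spacer's top centre is at crop (186,205), which is (237.2,266.0) in the picture. The washer's top centre is at (394.0,290.8).

Run:
```python
from h import *
print(px2w('w1.png',[(237.2,266),(394,290.8)],[28,10]).round(1))
```

```text
[[431.1  94.4  28. ]
 [464.1 242.4  10. ]]
```

Request:
{"method": "step_arm", "body": {
  "targets": [
    [[8, -14, -5, 0, 0, 0], [20, -34, -20, 0, 0, 0], [33, -58, -40, 0, 0, 0], [43, -75, -65, 0, 0, 0], [47, -83, -95, 0, 0, 0], [47, -83, -125, 0, 0, 0], [47, -83, -150, 0, 0, 0], [47, -83, -170, 0, 0, 0], [47, -83, -185, 0, 0, 0], [47, -83, -197, 0, 0, 0], [47, -83, -205, 0, 0, 0], [47, -83, -209, 0, 0, 0]]
  ]
}}

```text
time: 2.7
tool_pos: [429.2, 94.3, 23.1]
tcp_rot: [-180.0, -0.1, -180.0]
ft_force: [-0.1, 0.8, 0.1]
finger_gap: 85.4
grip_force: 0.0
```

Request:
{"method": "step_arm", "body": {
  "targets": [
    [[0, 0, 0, 0, 0, 0], [0, 0, 0, 0, 0, 0], [0, 0, 0, 0, 0, 0], [0, 0, 0, 0, 0, 0], [0, 0, 0, 0, 0, 0], [0, 0, 0, 0, 0, 0], [0, 0, 0, 0, 0, 0], [0, 0, 0, 0, 0, 0]]
  ],
  "fingers": 1,
  "newtons": 40
}}

```text
time: 3.37
tool_pos: [431.3, 93.8, 25.6]
tcp_rot: [180.0, 0.1, 180.0]
ft_force: [-2.2, 0.6, 5.9]
finger_gap: 44.4
grip_force: 41.3
```

Request:
{"method": "step_arm", "body": {
  "targets": [
    [[0, 0, 8, 0, 0, 0], [0, 0, 25, 0, 0, 0], [0, 0, 55, 0, 0, 0], [0, 0, 90, 0, 0, 0], [5, -5, 125, 0, 0, 0], [17, -17, 155, 0, 0, 0], [35, -34, 175, 0, 0, 0], [53, -53, 188, 0, 0, 0], [70, -70, 191, 0, 0, 0], [82, -82, 191, 0, 0, 0], [88, -88, 191, 0, 0, 0], [90, -88, 191, 0, 0, 0]]
  ]
}}

```text
time: 4.37
tool_pos: [520.7, 4.4, 215.5]
tcp_rot: [-180.0, -0.0, 179.9]
ft_force: [0.9, -0.0, -0.4]
finger_gap: 44.5
grip_force: 41.1
```

Request:
{"method": "step_arm", "body": {
  "targets": [
    [[0, 0, 0, 0, 0, 0], [0, 0, 0, 0, 0, 0], [0, 0, 0, 0, 0, 0]]
  ]
}}

```text
time: 4.62
tool_pos: [519.5, 6.3, 215.0]
tcp_rot: [180.0, -0.1, -180.0]
ft_force: [-0.4, -0.0, -1.2]
finger_gap: 44.4
grip_force: 41.1
```

Run:
```python
from h import *
s=snap('wrist','w2.png'); q=r.sense(); print(s['eye'],s['attitude'],q['tool_pos'],q['tcp_rot'],q['ft_force'],q['joint_pos'].round(1),q['finger_gap'])
print(w2px('w2.png',[[612.3,5,50],[612.3,5,112],[612.3,5,87]]).round())
```

```text
[447.44429296   6.07525689 335.26608216] [-1.64689591e+01 -4.60948143e-02  9.00000736e+01] [519.58292491   6.34066877 215.08215938] [ 1.79986590e+02 -3.63860656e-02 -1.79986008e+02] [-1.14664215 -0.54426838 -0.36771316] [ -5.   -3.8 100.8   0.   83.  -95. ] 44.250262422067244
[[325. 332.]
 [325. 378.]
 [325. 357.]]
```

View pics/w2.png

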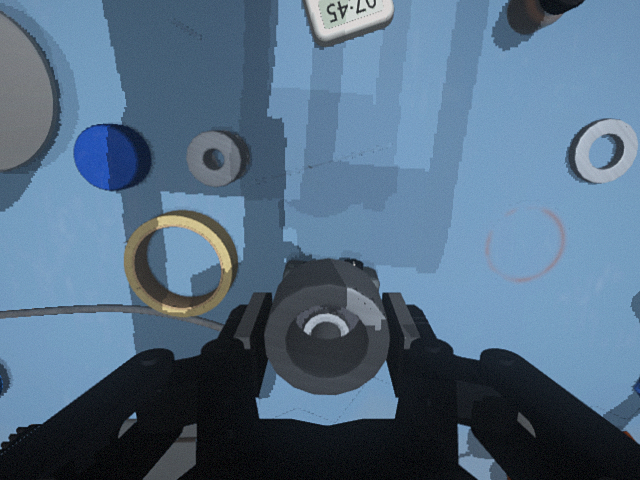

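Held spacer ring centred near (327,339). Through its bore the bright boss arc shows around (326,325). I'll enlarge that.

Run:
```python
from h import *
im=cv2.imread('pics/w2.png')[250:400,255:400]
cv2.imwrite('pics/c3.png',cv2.convertScaleAbs(cv2.resize(im,None,fx=4,fy=4,interpolation=cv2.INTER_CUBIC),alpha=1.5,beta=10))
a=np.linspace(0,2*np.pi,9)[:-1]
for c in [(612.3,5),(613.6,6.5)]:
  for rr,z in((20,50),(13,84)):
    u=w2px('w2.png',np.c_[c[0]+rr*np.cos(a),c[1]+rr*np.sin(a),0*a+z]); print(c,rr,((u-[255,250])*4).round().tolist())
c=(519.6,6.3);u=w2px('w2.png',np.c_[c[0]+23*np.cos(a),c[1]+23*np.sin(a),0*a+218.3]);print(((u-[255,250])*4).round().tolist())
```

```text
(612.3, 5) 20 [[280.0, 411.0], [346.0, 387.0], [375.0, 329.0], [348.0, 268.0], [280.0, 243.0], [213.0, 268.0], [186.0, 329.0], [214.0, 387.0]]
(612.3, 5) 13 [[280.0, 479.0], [328.0, 462.0], [348.0, 421.0], [328.0, 378.0], [280.0, 360.0], [231.0, 378.0], [211.0, 421.0], [232.0, 462.0]]
(613.6, 6.5) 20 [[287.0, 416.0], [353.0, 393.0], [382.0, 334.0], [355.0, 274.0], [287.0, 249.0], [220.0, 274.0], [193.0, 334.0], [221.0, 393.0]]
(613.6, 6.5) 13 [[288.0, 485.0], [335.0, 468.0], [356.0, 426.0], [336.0, 384.0], [288.0, 366.0], [239.0, 384.0], [219.0, 427.0], [240.0, 468.0]]
[[288.0, 595.0], [467.0, 533.0], [550.0, 375.0], [480.0, 205.0], [288.0, 132.0], [96.0, 205.0], [26.0, 375.0], [109.0, 533.0]]
```

View pics/c3.png

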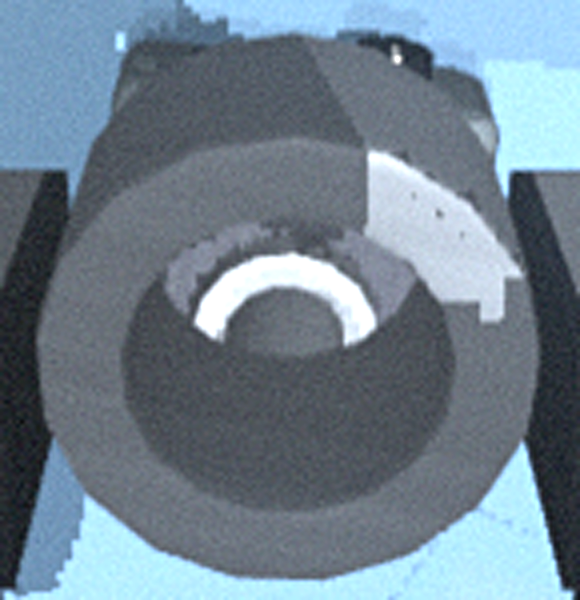

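Boss arc: top at crop y=253, x from 194 to 378. Spacer ring: x 38 to 540, y 138 to 578.

Run:
```python
from h import *
from scipy.optimize import least_squares as L
P=lambda a,b:(255+a/4,250+b/4)
obs=np.array([P(38,340),P(540,340),P(289,138),P(289,578)])
a=np.linspace(0,2*np.pi,181)
def ext(c,z,rr):
    u=w2px('w2.png',np.c_[c[0]+rr*np.cos(a),c[1]+rr*np.sin(a),0*a+z]); return np.array([u[:,0].min(),u[:,0].max(),u[:,1].min(),u[:,1].max()])
o=np.array([obs[0,0],obs[1,0],obs[2,1],obs[3,1]])
for fz in (None,213,216,218):
    f=(lambda p:ext(p[:2],p[2],23)-o) if fz is None else (lambda p:ext(p[:2],fz,23)-o)
    s=L(f,[519,6,216][:3 if fz is None else 2]);print(fz,s.x.round(1),s.fun.round(1))
```

```text
None [522.7   6.4 212.3] [ 0.2 -0.2 -0.2  0.2]
213 [522.3   6.4] [-0.2  0.2 -0.5  0.6]
216 [520.6   6.4] [-1.7  1.7 -1.6  2.2]
218 [519.4   6.4] [-2.8  2.8 -2.4  3.3]
```

Request:
{"method": "step_arm", "body": {
  "targets": [
    [[6, 0, 0, 0, 0, 0], [18, 0, 0, 0, 0, 0], [36, 0.5, 0, 0, 0, 0], [54, 0.5, -5, 0, 0, 0], [70, 0.5, -15, 0, 0, 0], [82, 0.5, -28, 0, 0, 0], [89, 0.5, -42, 0, 0, 0], [92, 0.5, -54, 0, 0, 0], [92, 0.5, -62, 0, 0, 0], [92, 0.5, -64, 0, 0, 0], [92, 0.5, -64, 0, 0, 0], [92, 0.5, -64, 0, 0, 0]]
  ]
}}

```text
time: 5.67
tool_pos: [612.2, 6.1, 151.9]
tcp_rot: [-180.0, 0.0, 180.0]
ft_force: [-0.2, 0.0, -0.9]
finger_gap: 44.3
grip_force: 41.1
```

Request:
{"method": "step_arm", "body": {
  "targets": [
    [[0, 0, -2, 0, 0, 0], [0, 0, -5, 0, 0, 0], [0, 0, -9, 0, 0, 0], [0, 0, -13, 0, 0, 0], [0, 0, -17, 0, 0, 0], [0, 0, -21, 0, 0, 0], [0, 0, -25, 0, 0, 0], [0, 0, -28, 0, 0, 0], [0, 0, -30, 0, 0, 0], [0, 0, -30, 0, 0, 0]]
  ]
}}

```text
time: 6.5
tool_pos: [611.9, 6.0, 120.5]
tcp_rot: [180.0, -0.1, 180.0]
ft_force: [-1.1, 0.1, -1.8]
finger_gap: 44.4
grip_force: 41.1
```

Run:
```python
from h import *
s=snap('scene','s1.png'); q=r.sense(); print(q['tool_pos'],q['ft_force'],q['wrist_torque'])
u=w2px('s1.png',[[612,5,112],[612,5,50]]).round().astype(int);print(u)
x,y=u.mean(0).astype(int)
cv2.imwrite('pics/s1c.png',cv2.resize(s['img'][y-60:y+60,x-80:x+80],None,fx=5,fy=5,interpolation=cv2.INTER_CUBIC))
```

```text
[612.06009727   6.04249682 120.93537822] [-0.34966589 -0.27747883 -0.94590563] [-0.01088747  0.02981159 -0.01402675]
[[383 228]
 [380 255]]
```

View pics/s1c.png

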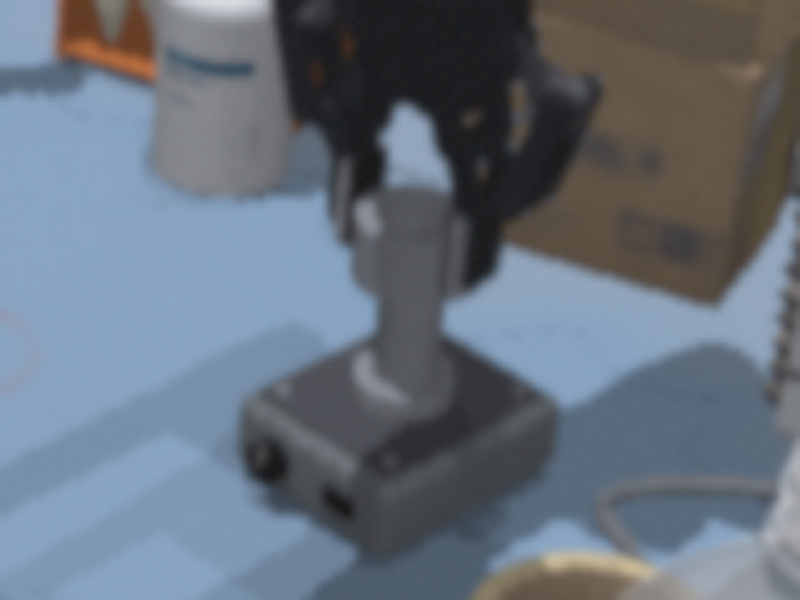

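The spacer sits over the pilot, level, with the journal entering below it (crop about (412,290)). I'll keep going down gently.

Request:
{"method": "step_arm", "body": {
  "targets": [
    [[0, 0, -1, 0, 0, 0], [0, 0, -2, 0, 0, 0], [0, 0, -3.5, 0, 0, 0], [0, 0, -5, 0, 0, 0], [0, 0, -6.5, 0, 0, 0], [0, 0, -8, 0, 0, 0], [0, 0, -9, 0, 0, 0], [0, 0, -10, 0, 0, 0], [0, 0, -10, 0, 0, 0]]
  ]
}}

```text
time: 7.3
tool_pos: [612.2, 6.0, 111.0]
tcp_rot: [180.0, -0.0, 180.0]
ft_force: [0.2, 0.8, -2.2]
finger_gap: 44.1
grip_force: 41.1
```

Request:
{"method": "step_arm", "body": {
  "targets": [
    [[0, 0, -1, 0, 0, 0], [0, 0, -2, 0, 0, 0], [0, 0, -3, 0, 0, 0], [0, 0, -4, 0, 0, 0], [0, 0, -5, 0, 0, 0], [0, 0, -6, 0, 0, 0], [0, 0, -6, 0, 0, 0]]
  ]
}}

```text
time: 7.88
tool_pos: [612.2, 6.0, 105.1]
tcp_rot: [180.0, -0.0, 180.0]
ft_force: [1.1, -0.1, -1.7]
finger_gap: 44.2
grip_force: 41.1
```

Request:
{"method": "step_arm", "body": {
  "targets": [
    [[0, 0, -2, 0, 0, 0], [0, 0, -4, 0, 0, 0], [0, 0, -6, 0, 0, 0], [0, 0, -8, 0, 0, 0], [0, 0, -10, 0, 0, 0], [0, 0, -12, 0, 0, 0], [0, 0, -14, 0, 0, 0], [0, 0, -16, 0, 0, 0], [0, 0, -18, 0, 0, 0], [0, 0, -20, 0, 0, 0], [0, 0, -21, 0, 0, 0], [0, 0, -21, 0, 0, 0]]
  ]
}}

```text
time: 8.88
tool_pos: [612.2, 6.0, 84.0]
tcp_rot: [-180.0, -0.0, 180.0]
ft_force: [1.4, 0.0, -2.3]
finger_gap: 44.4
grip_force: 41.1
```

Request:
{"method": "step_arm", "body": {
  "targets": [
    [[0, 0, -1, 0, 0, 0], [0, 0, -2, 0, 0, 0], [0, 0, -3, 0, 0, 0], [0, 0, -4, 0, 0, 0], [0, 0, -4, 0, 0, 0]]
  ]
}}

```text
time: 9.3
tool_pos: [612.2, 6.0, 80.1]
tcp_rot: [180.0, -0.0, 180.0]
ft_force: [0.7, -1.3, -1.5]
finger_gap: 44.8
grip_force: 41.1
```

Request:
{"method": "step_arm", "body": {
  "targets": [
    [[0, 0, -1, 0, 0, 0], [0, 0, -2, 0, 0, 0], [0, 0, -3, 0, 0, 0], [0, 0, -4, 0, 0, 0], [0, 0, -4, 0, 0, 0]]
  ]
}}

```text
time: 9.72
tool_pos: [612.2, 6.0, 76.1]
tcp_rot: [-180.0, -0.0, 180.0]
ft_force: [0.2, 1.0, -1.7]
finger_gap: 44.6
grip_force: 41.1
```

Request:
{"method": "step_arm", "body": {
  "targets": [
    [[0, 0, -0.5, 0, 0, 0], [0, 0, -1, 0, 0, 0], [0, 0, -1.5, 0, 0, 0], [0, 0, -2, 0, 0, 0], [0, 0, -2, 0, 0, 0]]
  ]
}}

```text
time: 10.13
tool_pos: [612.3, 6.0, 75.6]
tcp_rot: [-180.0, -0.0, 180.0]
ft_force: [-6.0, 0.2, 10.4]
finger_gap: 44.4
grip_force: 42.1
```

Request:
{"method": "step_arm", "body": {
  "targets": [
    [[0, 0, 0.5, 0, 0, 0], [0, 0, 1, 0, 0, 0], [0, 0, 1, 0, 0, 0], [0, 0, 1, 0, 0, 0], [0, 0, 1, 0, 0, 0], [0, 0, 1, 0, 0, 0], [0, 0, 1, 0, 0, 0], [0, 0, 1, 0, 0, 0]]
  ],
  "fingers": -1
}}

```text
time: 10.8
tool_pos: [612.2, 6.0, 75.2]
tcp_rot: [-180.0, -0.0, 180.0]
ft_force: [-0.3, -0.5, 0.2]
finger_gap: 85.7
grip_force: 0.0
```

Request:
{"method": "step_arm", "body": {
  "targets": [
    [[0, 0, 5, 0, 0, 0], [0, 0, 15, 0, 0, 0], [0, 0, 32, 0, 0, 0], [0, 0, 55, 0, 0, 0], [0, 0, 75, 0, 0, 0], [-5, 8, 92, 0, 0, 0], [-16, 25, 100, 0, 0, 0], [-33, 52, 103, 0, 0, 0], [-52, 82, 103, 0, 0, 0], [-71, 112, 103, 0, 0, 0], [-90, 142, 100, 0, 0, 0], [-108, 171, 90, 0, 0, 0]]
  ]
}}

```text
time: 11.8
tool_pos: [504.6, 178.6, 168.3]
tcp_rot: [179.9, 0.3, 179.9]
ft_force: [0.1, 0.4, 0.7]
finger_gap: 85.4
grip_force: 0.0
```

Request:
{"method": "step_arm", "body": {
  "targets": [
    [[-17, 27, -12, 0, 0, 0], [-29, 46, -30, 0, 0, 0], [-37, 59, -50, 0, 0, 0], [-41, 65, -70, 0, 0, 0], [-41, 65, -90, 0, 0, 0], [-41, 65, -108, 0, 0, 0], [-41, 65, -122, 0, 0, 0], [-41, 65, -132, 0, 0, 0], [-41, 65, -138, 0, 0, 0], [-41, 65, -140, 0, 0, 0], [-41, 65, -140, 0, 0, 0]]
  ]
}}

```text
time: 12.72
tool_pos: [463.5, 242.0, 25.6]
tcp_rot: [180.0, 0.0, 179.9]
ft_force: [-0.2, -0.1, 0.5]
finger_gap: 85.1
grip_force: 0.0
```

Run:
```python
from h import *
s=snap('wrist','w3.png'); q=r.sense(); print(s['eye'],q['tool_pos'],q['ft_force'],q['finger_gap'])
t=snap('top','t3.png')
a=cv2.resize(t['img'][150:200,335:390],(400,364),interpolation=cv2.INTER_CUBIC)
b=cv2.resize(s['img'][270:452,220:420],(400,364),interpolation=cv2.INTER_CUBIC)
cv2.imwrite('pics/c4.png',np.hstack([a,b]))
print(w2px('w3.png',[[463.5,241.7,10]]),w2px('t3.png',[[612.3,5,78],[612.3,5,112]]))
```

```text
[391.34097695 241.85211873 145.79756228] [463.85084032 242.17606028  26.09578115] [-0.4826138   0.20108431  0.23251549] 85.05343914899544
[[326.22215221 317.60818549]] [[363.58209485 171.82103525]
 [365.30898867 168.51865348]]
```

View pics/c4.png

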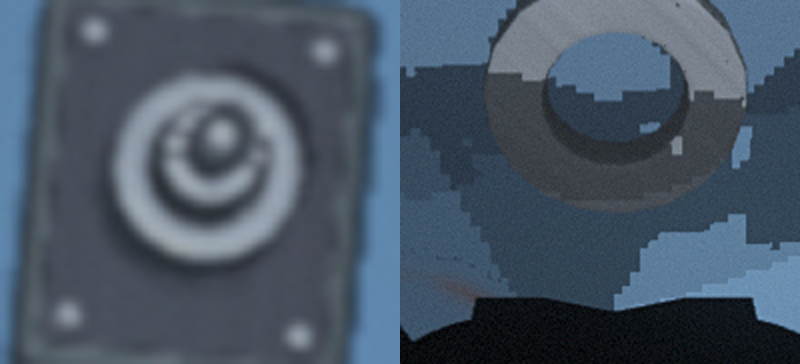

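Left: the spacer is seated on the boss, centred at crop (207,170). Right: the washer's hole centre is at picture (327.5,319), against a prediction of (326,317.6), so it is centred within 1 mm. Gripping.

Request:
{"method": "step_arm", "body": {
  "targets": [
    [[0, 0, 0, 0, 0, 0], [0, 0, 0, 0, 0, 0], [0, 0, 0, 0, 0, 0], [0, 0, 0, 0, 0, 0], [0, 0, 0, 0, 0, 0], [0, 0, 0, 0, 0, 0], [0, 0, 0, 0, 0, 0]]
  ],
  "fingers": 1,
  "newtons": 40
}}

```text
time: 13.4
tool_pos: [463.9, 242.3, 26.7]
tcp_rot: [180.0, 0.1, 180.0]
ft_force: [-4.5, -2.1, 10.6]
finger_gap: 50.2
grip_force: 39.5
```

Request:
{"method": "step_arm", "body": {
  "targets": [
    [[0, 0, 5, 0, 0, 0], [0, 0, 15, 0, 0, 0], [0, 0, 35, 0, 0, 0], [0, 0, 65, 0, 0, 0], [0, 0, 95, 0, 0, 0], [5, -8, 120, 0, 0, 0], [16, -25, 138, 0, 0, 0], [33, -52, 145, 0, 0, 0], [52, -82, 145, 0, 0, 0], [71, -112, 145, 0, 0, 0], [90, -142, 145, 0, 0, 0], [108, -171, 145, 0, 0, 0]]
  ]
}}

```text
time: 14.4
tool_pos: [572.1, 69.4, 171.3]
tcp_rot: [-180.0, 0.1, 180.0]
ft_force: [-0.7, 0.8, -1.2]
finger_gap: 49.6
grip_force: 41.6
```

Request:
{"method": "step_arm", "body": {
  "targets": [
    [[17, -27, 0, 0, 0, 0], [28, -45, 0, 0, 0, 0], [35, -57, 0, 0, 0, 0], [39, -64, 0, 0, 0, 0], [40.5, -65, 0, 0, 0, 0], [40.5, -65, 0, 0, 0, 0], [40.5, -65, 0, 0, 0, 0]]
  ]
}}

```text
time: 14.98
tool_pos: [611.3, 7.2, 170.3]
tcp_rot: [180.0, -0.0, -180.0]
ft_force: [-0.5, -0.4, -0.1]
finger_gap: 49.8
grip_force: 41.6
```

Request:
{"method": "step_arm", "body": {
  "targets": [
    [[0, 0, -4, 0, 0, 0], [0, 0, -10, 0, 0, 0], [0, 0, -18, 0, 0, 0], [0, 0, -24, 0, 0, 0], [0, 0, -28, 0, 0, 0], [0, 0, -32, 0, 0, 0], [0, 0, -36, 0, 0, 0], [0, 0, -40, 0, 0, 0], [0, 0, -44, 0, 0, 0], [0, 0, -48, 0, 0, 0], [0, 0, -51, 0, 0, 0], [0, 0, -51, 0, 0, 0]]
  ]
}}

```text
time: 15.98
tool_pos: [611.3, 6.0, 118.3]
tcp_rot: [180.0, -0.1, 179.9]
ft_force: [-0.9, -0.3, -1.0]
finger_gap: 50.2
grip_force: 41.6
```

Request:
{"method": "step_arm", "body": {
  "targets": [
    [[0, 0, -1, 0, 0, 0], [0, 0, -2, 0, 0, 0], [0, 0, -3, 0, 0, 0], [0, 0, -4, 0, 0, 0], [0, 0, -5, 0, 0, 0], [0, 0, -6, 0, 0, 0], [0, 0, -7, 0, 0, 0], [0, 0, -7, 0, 0, 0]]
  ]
}}

```text
time: 16.65
tool_pos: [611.6, 6.0, 112.0]
tcp_rot: [180.0, -0.0, 180.0]
ft_force: [-0.8, -0.1, -0.9]
finger_gap: 49.7
grip_force: 41.6
```

Request:
{"method": "step_arm", "body": {
  "targets": [
    [[0, 0, -1, 0, 0, 0], [0, 0, -2, 0, 0, 0], [0, 0, -3, 0, 0, 0], [0, 0, -4, 0, 0, 0], [0, 0, -5, 0, 0, 0], [0, 0, -6, 0, 0, 0], [0, 0, -6, 0, 0, 0]]
  ]
}}

```text
time: 17.23
tool_pos: [611.6, 6.0, 106.0]
tcp_rot: [180.0, -0.0, 180.0]
ft_force: [-0.6, -0.0, -1.0]
finger_gap: 50.1
grip_force: 41.6
```

Request:
{"method": "step_arm", "body": {
  "targets": [
    [[0, 0, -0.5, 0, 0, 0], [0, 0, -1, 0, 0, 0], [0, 0, -1.5, 0, 0, 0], [0, 0, -2, 0, 0, 0], [0, 0, -2, 0, 0, 0]]
  ]
}}

```text
time: 17.65
tool_pos: [611.9, 6.0, 104.9]
tcp_rot: [180.0, 0.0, 180.0]
ft_force: [-2.5, 0.2, 5.2]
finger_gap: 50.2
grip_force: 42.7
```

Request:
{"method": "step_arm", "body": {
  "targets": [
    [[0, 0, 0.5, 0, 0, 0], [0, 0, 0.5, 0, 0, 0], [0, 0, 0.5, 0, 0, 0], [0, 0, 0.5, 0, 0, 0], [0, 0, 0.5, 0, 0, 0], [0, 0, 0.5, 0, 0, 0], [0, 0, 0.5, 0, 0, 0]]
  ],
  "fingers": -0.6
}}

```text
time: 18.23
tool_pos: [611.7, 6.0, 104.7]
tcp_rot: [180.0, -0.0, 180.0]
ft_force: [-0.3, 0.4, 0.6]
finger_gap: 68.2
grip_force: 0.0
```

Request:
{"method": "step_arm", "body": {
  "targets": [
    [[0, 0, 5, 0, 0, 0], [0, 0, 15, 0, 0, 0], [0, 0, 32, 0, 0, 0], [0, 0, 50, 0, 0, 0], [-8, -5, 64, 0, 0, 0], [-24, -15, 70, 0, 0, 0], [-50, -31, 70, 0, 0, 0], [-80, -49, 70, 0, 0, 0], [-108, -66, 65, 0, 0, 0], [-130, -80, 55, 0, 0, 0], [-142, -87, 40, 0, 0, 0], [-144, -88, 20, 0, 0, 0]]
  ]
}}

```text
time: 19.23
tool_pos: [467.4, -83.6, 126.9]
tcp_rot: [-179.9, 0.2, 179.9]
ft_force: [-0.0, 0.3, -0.1]
finger_gap: 67.9
grip_force: 0.0
```

Run:
```python
from h import *
s=snap('wrist','w4.png'); q=r.sense(); print(s['eye'],q['tool_pos'],q['finger_gap'])
t=snap('top','t4.png')
a=cv2.resize(t['img'][150:200,335:390],(352,320),interpolation=cv2.INTER_CUBIC)
b=cv2.resize(s['img'][200:400,180:460],(448,320),interpolation=cv2.INTER_CUBIC)
cv2.imwrite('pics/c5.png',np.hstack([a,b]))
print(w2px('w4.png',[[467.7,-82,34]]),w2px('t4.png',[[612.3,5,88],[612.3,5,112]]))
```

```text
[394.82758674 -83.51289853 246.78872794] [465.18079517 -82.50286566 121.81090001] 67.86079663692612
[[329.8836477  255.30895398]] [[364.0771211  170.87438447]
 [365.30898867 168.51865348]]
```

View pics/c5.png

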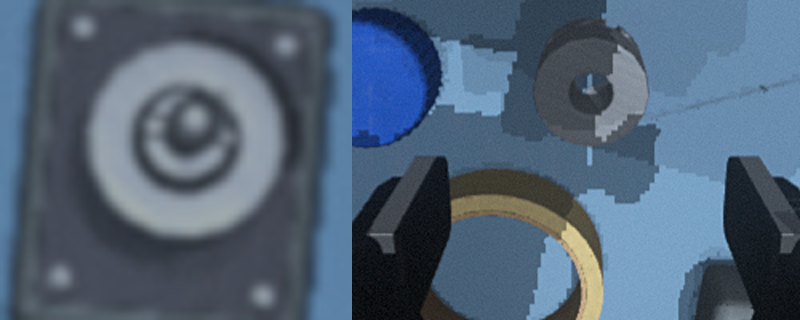

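Left: the washer is seated and concentric on the spacer. Right: the bushing's top centre is at picture (329.7,257), against a prediction of (329.9,255.3), and it stands clear of the cap. Going down to grip it.

Request:
{"method": "step_arm", "body": {
  "targets": [
    [[0.5, 0, -5, 0, 0, 0], [0.5, 0, -20, 0, 0, 0], [0.5, 0, -40, 0, 0, 0], [0.5, 0, -60, 0, 0, 0], [0.5, 0, -77, 0, 0, 0], [0.5, 0, -88, 0, 0, 0], [0.5, 0, -95, 0, 0, 0], [0.5, 0, -98, 0, 0, 0], [0.5, 0, -98, 0, 0, 0], [0.5, 0, -98, 0, 0, 0]]
  ]
}}

```text
time: 20.17
tool_pos: [469.1, -82.1, 27.8]
tcp_rot: [-180.0, 0.1, 180.0]
ft_force: [-0.1, -0.9, 0.3]
finger_gap: 68.1
grip_force: 0.0
```

Request:
{"method": "step_arm", "body": {
  "targets": [
    [[0, 0, 0, 0, 0, 0], [0, 0, 0, 0, 0, 0], [0, 0, 0, 0, 0, 0], [0, 0, 0, 0, 0, 0], [0, 0, 0, 0, 0, 0], [0, 0, 0, 0, 0, 0], [0, 0, 0, 0, 0, 0]]
  ],
  "fingers": 1,
  "newtons": 40
}}

```text
time: 20.75
tool_pos: [469.1, -82.3, 28.0]
tcp_rot: [-180.0, 0.1, 180.0]
ft_force: [-1.2, 0.6, 5.6]
finger_gap: 43.1
grip_force: 40.4
```

Request:
{"method": "step_arm", "body": {
  "targets": [
    [[0, 0, 5, 0, 0, 0], [0, 0, 18, 0, 0, 0], [0, 0, 40, 0, 0, 0], [0, 0, 70, 0, 0, 0], [0, 0, 100, 0, 0, 0], [6, 4, 125, 0, 0, 0], [20, 12, 140, 0, 0, 0], [40, 25, 145, 0, 0, 0], [65, 40, 145, 0, 0, 0], [92, 57, 145, 0, 0, 0], [115, 71, 145, 0, 0, 0], [130, 80, 145, 0, 0, 0]]
  ]
}}

```text
time: 21.75
tool_pos: [599.9, -0.4, 172.1]
tcp_rot: [180.0, 0.0, 180.0]
ft_force: [0.0, -0.7, -2.3]
finger_gap: 42.6
grip_force: 41.0
```

Request:
{"method": "step_arm", "body": {
  "targets": [
    [[8, 5, 0, 0, 0, 0], [12, 7.5, 0, 0, 0, 0], [13, 8, 0, 0, 0, 0], [13, 8, 0, 0, 0, 0], [13, 8, 0, 0, 0, 0]]
  ]
}}

```text
time: 22.17
tool_pos: [610.5, 5.4, 171.8]
tcp_rot: [-180.0, -0.0, 179.9]
ft_force: [0.3, -0.2, -2.5]
finger_gap: 42.2
grip_force: 41.0
```

Request:
{"method": "step_arm", "body": {
  "targets": [
    [[2.5, 0, -3, 0, 0, 0], [2.5, 0, -9, 0, 0, 0], [2.5, 0, -16, 0, 0, 0], [2.5, 0, -22, 0, 0, 0], [2.5, 0, -25, 0, 0, 0], [2.5, 0, -27, 0, 0, 0], [2.5, 0, -29, 0, 0, 0], [2.5, 0, -31, 0, 0, 0], [2.5, 0, -33, 0, 0, 0], [2.5, 0, -34, 0, 0, 0], [2.5, 0, -34, 0, 0, 0]]
  ]
}}

```text
time: 23.08
tool_pos: [613.7, 6.0, 137.6]
tcp_rot: [180.0, -0.0, 180.0]
ft_force: [0.3, -0.5, -1.1]
finger_gap: 42.5
grip_force: 41.0
```

Request:
{"method": "step_arm", "body": {
  "targets": [
    [[0, 0, -1, 0, 0, 0], [0, 0, -2, 0, 0, 0], [0, 0, -3, 0, 0, 0], [0, 0, -4, 0, 0, 0], [0, 0, -5, 0, 0, 0], [0, 0, -5, 0, 0, 0], [0, 0, -5, 0, 0, 0]]
  ]
}}

```text
time: 23.67
tool_pos: [613.7, 6.0, 132.7]
tcp_rot: [-180.0, -0.0, 180.0]
ft_force: [0.1, 0.4, -1.2]
finger_gap: 42.5
grip_force: 41.0
```

Free of contact and on the pilot. Next, down to the tang.

Request:
{"method": "step_arm", "body": {
  "targets": [
    [[0, 0, -1, 0, 0, 0], [0, 0, -2, 0, 0, 0], [0, 0, -3, 0, 0, 0], [0, 0, -4, 0, 0, 0], [0, 0, -5, 0, 0, 0], [0, 0, -6, 0, 0, 0], [0, 0, -7, 0, 0, 0], [0, 0, -8, 0, 0, 0], [0, 0, -9, 0, 0, 0], [0, 0, -10, 0, 0, 0], [0, 0, -10, 0, 0, 0]]
  ]
}}

```text
time: 24.58
tool_pos: [613.6, 6.0, 122.5]
tcp_rot: [180.0, -0.0, 180.0]
ft_force: [-0.9, 1.3, -1.4]
finger_gap: 42.4
grip_force: 41.0
```

Request:
{"method": "step_arm", "body": {
  "targets": [
    [[0, 0, -0.5, 0, 0, 0], [0, 0, -1, 0, 0, 0], [0, 0, -1.5, 0, 0, 0], [0, 0, -2, 0, 0, 0], [0, 0, -2.5, 0, 0, 0], [0, 0, -2.5, 0, 0, 0]]
  ]
}}

```text
time: 25.08
tool_pos: [614.0, 6.0, 120.8]
tcp_rot: [-180.0, 0.0, 180.0]
ft_force: [-1.1, -0.1, 3.1]
finger_gap: 42.7
grip_force: 41.5
```

Contact on the tang at about 93 mm. I'll turn it gently under a light press.

Request:
{"method": "step_arm", "body": {
  "targets": [
    [[0, 0, -0.5, 0, 0, 0.035], [0, 0, -0.5, 0, 0, 0.07], [0, 0, -0.5, 0, 0, 0.105], [0, 0, -0.5, 0, 0, 0.14], [0, 0, -0.5, 0, 0, 0.175], [0, 0, -0.5, 0, 0, 0.21], [0, 0, -0.5, 0, 0, 0.21]]
  ]
}}

```text
time: 25.67
tool_pos: [613.7, 6.0, 119.6]
tcp_rot: [180.0, -0.0, -167.9]
ft_force: [-0.4, -0.5, -1.7]
finger_gap: 42.4
grip_force: 41.0
```

Request:
{"method": "step_arm", "body": {
  "targets": [
    [[0, 0, 0, 0, 0, 0.035], [0, 0, 0, 0, 0, 0.07], [0, 0, 0, 0, 0, 0.105], [0, 0, 0, 0, 0, 0.14], [0, 0, 0, 0, 0, 0.14]]
  ]
}}

```text
time: 26.08
tool_pos: [613.9, 5.9, 119.7]
tcp_rot: [-180.0, 0.0, -160.0]
ft_force: [1.3, -0.9, -1.0]
finger_gap: 42.6
grip_force: 41.0
```

Request:
{"method": "step_arm", "body": {
  "targets": [
    [[0, 0, 0, 0, 0, 0.035], [0, 0, 0, 0, 0, 0.07], [0, 0, 0, 0, 0, 0.105], [0, 0, 0, 0, 0, 0.14], [0, 0, 0, 0, 0, 0.14]]
  ]
}}

```text
time: 26.5
tool_pos: [613.8, 6.0, 120.5]
tcp_rot: [-180.0, 0.0, -152.0]
ft_force: [-1.1, -0.0, 5.0]
finger_gap: 42.5
grip_force: 41.5
```

It dropped free between +12° and +20° and rode up again at +28°. I'll turn back to about +16°.

Request:
{"method": "step_arm", "body": {
  "targets": [
    [[0, 0, 0, 0, 0, -0.035], [0, 0, 0, 0, 0, -0.07], [0, 0, 0, 0, 0, -0.105], [0, 0, 0, 0, 0, -0.14], [0, 0, 0, 0, 0, -0.175], [0, 0, 0, 0, 0, -0.2], [0, 0, 0, 0, 0, -0.2]]
  ]
}}

```text
time: 27.08
tool_pos: [613.7, 6.0, 119.6]
tcp_rot: [180.0, -0.0, -163.6]
ft_force: [-0.1, 0.4, -2.2]
finger_gap: 42.8
grip_force: 41.0
```

Request:
{"method": "step_arm", "body": {
  "targets": [
    [[0, 0, -0.5, 0, 0, 0], [0, 0, -1, 0, 0, 0], [0, 0, -1.5, 0, 0, 0], [0, 0, -1.5, 0, 0, 0]]
  ]
}}

```text
time: 27.42
tool_pos: [613.6, 6.0, 118.0]
tcp_rot: [180.0, -0.0, -163.4]
ft_force: [0.8, -0.3, -2.0]
finger_gap: 42.6
grip_force: 41.0
```

Free and past the tang top. Next, down to the washer.

Request:
{"method": "step_arm", "body": {
  "targets": [
    [[0, 0, -0.5, 0, 0, 0], [0, 0, -1, 0, 0, 0], [0, 0, -1.5, 0, 0, 0], [0, 0, -2, 0, 0, 0], [0, 0, -2.5, 0, 0, 0], [0, 0, -2.5, 0, 0, 0]]
  ]
}}

```text
time: 27.92
tool_pos: [613.9, 6.0, 116.1]
tcp_rot: [-180.0, 0.0, -163.4]
ft_force: [-1.7, 0.3, 1.5]
finger_gap: 42.4
grip_force: 41.2
```

Request:
{"method": "step_arm", "body": {
  "targets": [
    [[0, 0, -0.5, 0, 0, 0], [0, 0, -0.5, 0, 0, 0], [0, 0, -0.5, 0, 0, 0]]
  ]
}}

```text
time: 28.17
tool_pos: [614.0, 6.0, 116.1]
tcp_rot: [-180.0, 0.0, -163.4]
ft_force: [-3.4, 0.8, 5.7]
finger_gap: 42.6
grip_force: 41.6
```

Request:
{"method": "step_arm", "body": {
  "targets": [
    [[0, 0, 0.5, 0, 0, 0], [0, 0, 0.5, 0, 0, 0], [0, 0, 0.5, 0, 0, 0], [0, 0, 0.5, 0, 0, 0], [0, 0, 0.5, 0, 0, 0], [0, 0, 0.5, 0, 0, 0], [0, 0, 0.5, 0, 0, 0]]
  ],
  "fingers": -0.8
}}

```text
time: 28.75
tool_pos: [613.7, 6.0, 115.7]
tcp_rot: [180.0, -0.0, -163.4]
ft_force: [-0.2, -0.5, -0.5]
finger_gap: 76.5
grip_force: 0.0
```

Request:
{"method": "step_arm", "body": {
  "targets": [
    [[0, 0, 4, 0, 0, 0], [0, 0, 12, 0, 0, 0], [0, 0, 25, 0, 0, 0], [0, 0, 45, 0, 0, 0], [-10, 0, 65, 0, 0, 0], [-30, 0, 85, 0, 0, 0], [-60, 0, 95, 0, 0, 0], [-90, 0, 100, 0, 0, 0], [-115, 0, 100, 0, 0, 0], [-125, 0, 100, 0, 0, 0], [-125, 0, 100, 0, 0, 0]]
  ]
}}

```text
time: 29.67
tool_pos: [487.7, 6.1, 217.8]
tcp_rot: [-179.9, 0.1, -163.4]
ft_force: [-0.5, 0.8, 0.6]
finger_gap: 76.7
grip_force: 0.0
```

Run:
```python
from h import *
from scipy.ndimage import label
t=snap('top','t5.png'); snap('scene','s5.png')
g=cv2.cvtColor(t['img'],cv2.COLOR_BGR2GRAY).astype(int)
print(w2px('t5.png',[[612.3,5,122],[612.3,5,112],[612.3,5,88]]).round(1), r.sense()['tool_pos'])
for row in g[158:186:1,350:380]: print(' '.join(f'{v//10:2d}' for v in row))
# bushing height in the scene view: column through its axis
s=cv2.cvtColor(cv2.imread('pics/s5.png'),cv2.COLOR_BGR2GRAY)
print(w2px('s5.png',[[612,5,z] for z in(50,78,88,122,127)]).round(1).tolist()); u=int(w2px('s5.png',[[612,5,100]])[0,0])
print(s[205:275,u].tolist())
```

```text
[[365.8 167.5]
 [365.3 168.5]
 [364.1 170.9]] [489.48278783   5.93958551 217.42875504]
 7  7  7  7  7  7  9 12 13 14 14 14 14 14 14 14 14 14 14 14 14 14 13 12  9  7  5  4  5  6
 7  7  7  7  8  9 12 13 14 14 14 14 14 15 14 15 15 15 14 15 14 14 14 14 12  9  6  4  4  5
 7  7  8  9 10 12 13 14 14 14 14 14 14 15 15 15 15 15 15 15 15 14 14 14 14 12  8  5  4  4
 6  7  8 10 11 12 13 14 14 14 14 15 15 14 14 14 14 15 15 15 15 15 14 14 14 13 11  7  4  4
 6  6  7  8  8  9 10 11 12 12 12 12 13 12 11 11 11 12 14 14 14 15 15 14 14 14 12  9  5  4
 5  6  6  6  5  4  5  6  7  8  8  8  8  7  6  6  6  7 10 13 14 15 15 15 15 14 14 11  6  4
 6  6  6  6  5  3  2  4  5  6  6  6  6  6  5  5  4  4  7 10 13 15 15 15 14 14 14 12  7  5
 7  7  7  6  5  3  2  4  6  6  6  6  6  6  6  5  5  4  5  7 12 14 15 15 14 14 14 12  8  5
 7  7  7  7  6  4  3  5  6  7  7  7  7  7  6  6  5  4  4  5 10 14 15 15 15 15 14 12  8  5
 7  7  7  7  6  4  3  5  7  7  7  7  7  7  7  7  6  5  4  5  9 13 14 14 14 14 14 13  9  5
 8  8  8  8  7  5  3  5  7  7  8  7  7  7  7  7  7  6  5  4  7 11 12 12 12 12 12 11  8  5
 8  8  8  8  7  5  3  4
[... 1199 characters left out ...]
7  4  6  8  9 10 10 10 10 10 10 10 10
11 11 11 11  9  6  4  7 11 11 11 11 11 11 11 11 10  7  4  5  8  9 10 10 10 10 10 10 10 10
11 11 11 11  9  6  4  7 11 11 11 11 12 11 11 11 10  7  4  5  7  9 10 10 10 11 10 10 10 10
11 11 12 11  9  6  4  8 11 12 11 12 11 11 12 11 10  7  4  5  8  9 10 11 11 11 11 11 11 11
[[380.5, 255.4], [381.6, 243.4], [382.1, 239.0], [383.6, 223.8], [383.8, 221.5]]
[160, 160, 161, 160, 161, 160, 161, 160, 158, 151, 144, 148, 160, 168, 173, 168, 148, 119, 99, 106, 134, 161, 175, 171, 152, 124, 104, 98, 97, 96, 95, 93, 92, 93, 95, 99, 99, 96, 98, 117, 142, 153, 137, 111, 96, 90, 86, 87, 87, 87, 86, 87, 87, 87, 87, 87, 86, 87, 86, 79, 72, 78, 88, 94, 96, 97, 96, 91, 80, 73]
```

The contact heights agree: tang at 92.9 mm, washer at 88.1 mm. Everything is released and the arm is clear, so I'm handing in.

```bash
python3 -c "
from bench import r
print(r.hand_in())"
```

```text
the job is handed in; nothing more can be done
None
```

I handed the job in with the spacer, washer and bushing stacked on the shaft and released, and the bystanders not touched. The bushing dropped over the tang and met the washer at about 88 mm, judged by force contact because the arm blocked the last top view, and the judge returned no verdict.

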